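# Complete the desk kit from the sloping rack

## Robot

A 6-joint arm with a two-finger parallel gripper is mounted at the origin on the work surface. World frame = base frame: x ahead of the robot, y to its left, z up, the work surface at z = 0. Lengths are in mm, angles in rad, forces in N, time in s.
With the tool pointing down it reaches from about 275 to 1000 mm from the base axis. Payload 8.4 kg.
Tool frame: the origin (TCP) lies midway between the tips of the shut fingers; the grasp point (between the pads) lies 19 mm behind it; z points along the fingers, y is the direction in which the jaws open and shut (so a half turn about z gives the same grasp; the last joint's range is limited). The gripper opens to 85 mm and grips with 20 to 120 N. Pads are 22 mm wide; open, the fingers measure 114 mm over their backs; the gripper's body (76 mm by 85 mm) begins 54 mm behind the grasp point. The pads swing forward as they close: fully open they stand 13 mm farther back than shut.
Start: joints at [1.292, 0.353, 1.633, -0, 1.155, -0.002], TCP at [170.798, 601.212, 231.281] pointing down, gripper open.
Joint ranges: [-2.63, 2.63], [-0.92, 2.1], [0.06, 2.66], [-1.3, 4.44], [0, 2.69], [-3.02, 3.02]. Speed limits (rad/s): [2.22, 2.22, 2.79, 3.14, 3.14, 3.14].

## Interface

Orientations are given as [roll, pitch, yaw] about the fixed x, y, z axes, in that order (R = Rz(yaw) Ry(pitch) Rx(roll)).
In Python, from rig import * gives the robot as it stands.
- The arm moves only by the tool play_rows, never from a script. Its argument "moves" is a list of rows, each a list of 3 entries, a list of its own where there are three numbers: the shift along the tool's x, y, z in m, then the turn, a rotation vector about the tool's x, y, z in rad, then the opening in per cent of the stroke, from 0 (shut) to 100 (fully open). In form: [[[x, y, z], [rx, ry, rz], fingers], ...]. A call has 1 to 20 rows; each row shifts and turns the commanded pose from where the row before left it, along the tool's axes as they then stand; what a row does not reach is not made up. A row lasts 1/10 s, in which the tool goes at most 50 mm and 8.59 degrees, less where a joint would pass 70% of its speed; a pose out of reach is approached as far as the arm can. A call is refused whole if a number of a shift passes 0.05 or a number of a turn 0.15, either way. A call with a gripper value outside its range is refused whole. The fingers move at their own pace and stop on an object; "squeeze" is the grip in N (left out, the last holds). Time passes only in rows, so rows that do not move let the fingers close. It gives the time, the measured TCP pose, the force and the opening at its end, in the units of the state.
- sense(): the state, without advancing time (a new reading comes with each control period).
- grab_frame(name): name is "side" or "top"; returns a dict with "pixels" (384x512x3 uint8, red, green, blue), "intrinsics" (3x3 intrinsics, pixels), "distortion" ([k1, k2, p1, p2, k3] as OpenCV has them; the pictures are not rectified), "R" (3x3) and "t" (3): a world point X has camera coordinates R X + t. Camera axes: x right, y down, z forward; pixel columns grow to the right and rows downward; lengths in mm; the calibration is good to about 2 mm. A picture is of the moment at which its call begins. There is no depth.
- sign_off(): hands the job in, once; it reports no verdict.
The state is a dict: "clock": time; "qpos": joint angles; "qvel": joint speeds; "joint_efforts": joint torques, N m; "eef_pos": TCP position; "tcp_rot": TCP orientation; "contact_force": force on the tool from outside, world axes, zero at the start; "wrist_torque": the same for the moment, N m; "opening": opening from 0.0 (shut) to 1.0 (fully open).
Only numpy, scipy, OpenCV 4.12 (cv2) and the standard library are available. Lean on these libraries where they do the work, as an engineer would, in place of code of your own. Each camera call takes 0.05 s, during which the arm holds its last target. There are 200 camera calls.

## Task

Complete the wooden kit tray so that it holds exactly one stapler, one pencil sharpener and one hand stamp, each lying flat on its underside in a compartment of its own. One of the three is already in the tray: leave it where it is, take only the two missing things from the clear sloping rack, and leave its duplicate on the rack. Do not disturb the colleague's grey tray or the mug.

Things in the scene. Friction and masses are not known exactly. Their poses are not given: they have to be found in the camera images.
- kit_tray: the kit tray: fixed, wooden, 106 x 266 mm, three equal grey-felt-lined compartments in a row along its y. Origin at the centre of its underside, z up. Compartment centres at y = -87, 0, +87 mm (x = 0), each 100 (x) by 82 (y) mm inside; floor 5 mm above the desk. Dividers and end walls stand 10 mm, the two long walls 18 mm above the desk.
- rack: clear acrylic rack, fixed, 266 mm wide, 155 high. Three places (y = -87, 0, +87 mm) on a floor sloping 26 degrees, low edge (its -x) on the side away from the robot with a 10 mm lip; 105 mm up the slope a back plate, square to that floor and 85 tall, leans out over the things, so they are taken and lifted square to the sloping floor. 4 mm fins between places. Origin under its centre on the desk, z up.
- stapler_a_mid (a point): the stapler that starts on the rack (which of the three places varies): a black plastic mini stapler, 60 long x 24 wide x 40 high: thin foot plate, a gap, a thick top arm, both 24 wide with flat sides (mm). The point is its centre, 20 mm above its underside; x along its length (up the slope at first), y across, z up from its underside (square to the slope at first). 50 to 200 g.
- stapler_b_mid (a point): a second, equal stapler; at the start it lies flat, at any yaw, either in one compartment of the kit tray or in the colleague's grey tray (varies). Point and axes as for the other one.
- sharpener_a_mid (a point): the sharpener that starts on the rack (which of the three places varies): a steel pencil sharpener, a plain rounded block 60 long x 34 wide x 34 high with a pencil hole in one end (mm). The point is its centre, 17 mm above its underside; x along its length (up the slope at first), y across, z up from its underside (square to the slope at first). 50 to 200 g.
- sharpener_b_mid (a point): a second, equal sharpener; at the start it lies flat, at any yaw, either in one compartment of the kit tray or in the colleague's grey tray (varies). Point and axes as for the other one.
- stamp_a_mid (a point): the stamp that starts on the rack (which of the three places varies): a hand stamp, wooden foot 60 long x 26 wide x 14 high, round wooden knob in its middle, 26 across 32 to 42 above the underside, 48 high overall (mm). The point is its centre, 24 mm above its underside; x along its length (up the slope at first), y across, z up from its underside (square to the slope at first). 50 to 200 g.
- stamp_b_mid (a point): a second, equal stamp; at the start it lies flat, at any yaw, either in one compartment of the kit tray or in the colleague's grey tray (varies). Point and axes as for the other one.
- other_tray: a colleague's grey steel tray, fixed, 190 x 90 x 22 mm, to the left of the rack, with two things in it; not part of the job. Origin under its centre.
- mug_mid (a point): a blue ceramic mug, 76 mm across and 85 high, on a slate coaster 100 x 100 x 6 mm beyond the gap between rack and tray; not part of the job. The point is its centre.
Things that resemble listed ones, but are neither listed nor needed, are in the scene too. What is shaped like the part that bears sharpener_a_mid but purple is not meant.

How it is judged:
By the outcome, as a careful person would: the job done as asked, in the order asked, and still so for the second after the job is handed in, with the robot touching nothing.
It also fails if it takes over 67 s, if anything falls off the work surface, if the arm or the gripper's body presses on something with over 40 N, if the wrist force passes 120 N, or if a joint passes its speed limit or range.

## Working session

There is one attempt and no reset: what is moved stays moved. The work goes in short steps, Python scripts to look and compute and a tool call to move; the robot and the scene stay as the last step left them, time stands still between calls to the robot, and variables do not carry over. Pictures are saved under pics/ and viewed, about 8 in all and at most 12, crops included, and the job is handed in when it is done.

Besides the shell and the picture viewer there is one more tool, called after "Emit:" by a JSON object that holds its "name" and its "arguments", one argument or row to a line. play_rows: Moves the arm, as the interface text tells. Its arguments: {"type":"object","properties":{"moves":{"type":"array"},"squeeze":{"type":"number"}},"required":["moves"]}

```bash
mkdir -p pics; cat > h.py <<'E'
from rig import *
import numpy as np, cv2
def save(c,fn):
    f=grab_frame(c); cv2.imwrite(fn,f["pixels"][:,:,::-1]); np.savez(''+c+'.npz',K=f["intrinsics"],D=f["distortion"],R=f["R"],t=f["t"]); return f
def cal(c):
    d=np.load(''+c+'.npz'); return [np.array(d[k],float) for k in ('K','D','R','t')]
def proj(c,P):
    K,D,R,t=cal(c); return cv2.projectPoints(np.array(P,float).reshape(-1,3),cv2.Rodrigues(R)[0],t,K,D)[0][:,0]
def ray(c,u):
    K,D,R,t=cal(c); n=cv2.undistortPoints(np.array(u,float).reshape(-1,1,2),K,D)[:,0]
    d=np.c_[n,np.ones(len(n))]@R; return -R.T@t,d
def onz(c,u,z):
    o,d=ray(c,u); return o+d*((z-o[2])/d[:,2])[:,None]
E
python3 - <<'E'
from h import *
a=save('top','pics/top0.png');b=save('side','pics/side0.png')
for c in('top','side'):
    K,D,R,t=cal(c);print(c,-R.T@t,R[2],K[0,0],D)
print(sense())
E
```

```text
top [ 334.34427044   11.78475251 1440.59955808] [ 1.76220267e-01 -3.35741805e-04 -9.84350702e-01] 491.0802522259637 [-0.05465195  0.          0.          0.          0.        ]
side [449.50694318 806.01626185 842.37437686] [ 0.1096059  -0.70518117 -0.70050415] 437.6052637327198 [-0.01512828  0.          0.          0.          0.        ]
{'clock': 0.1, 'qpos': array([ 1.29156687e+00,  3.53578260e-01,  1.63405761e+00, -2.50333707e-05,
        1.15521180e+00, -2.36708842e-03]), 'qvel': array([-0.00100008, -0.00142844, -0.00228585, -0.00073355, -0.00031466,
       -0.00068074]), 'joint_efforts': array([ 5.38636159e-04, -6.06361198e+01, -3.42817569e+01,  1.34359466e-04,
        3.92442453e-03, -2.44619633e-05]), 'eef_pos': array([170.70598255, 600.78858113, 230.63807292]), 'tcp_rot': array([-3.14033758e+00,  1.99190405e-05,  2.86474041e+00]), 'contact_force': array([0.67830512, 0.73155842, 0.45808455]), 'wrist_torque': array([-0.02175123, -0.00952168,  0.09276721]), 'opening': 0.9987044806357532}
```

View pics/top0.png

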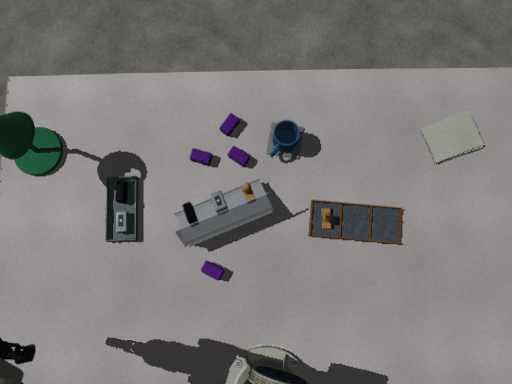

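View pics/side0.png

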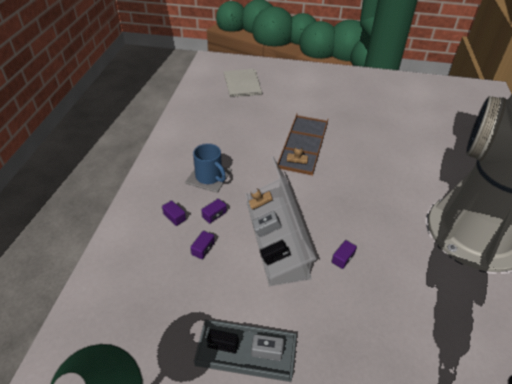

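The tray (right, ~(355,222)) already holds the stamp in its left compartment. The rack at ~(222,212) holds stapler (190,212), sharpener (219,201) and stamp (248,192). So I need the stapler and the sharpener. Next, a closer look to measure.

```bash
python3 - <<'E'
from h import *
t=cv2.imread('pics/top0.png');s=cv2.imread('pics/side0.png')
a=cv2.resize(t[170:255,165:285],None,fx=6,fy=6,interpolation=cv2.INTER_CUBIC)
cv2.imwrite('pics/c1.png',a)
b=cv2.resize(s[110:290,235:335],None,fx=3.3,fy=3.3,interpolation=cv2.INTER_CUBIC)
c=cv2.resize(t[190:255,300:415],None,fx=4,fy=4,interpolation=cv2.INTER_CUBIC)
o=np.zeros((594,800,3),np.uint8);o[:594,:330]=b[:594];o[:260,335:795]=c
cv2.imwrite('pics/c2.png',o)
E
```

```text
(no output)
```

View pics/c1.png

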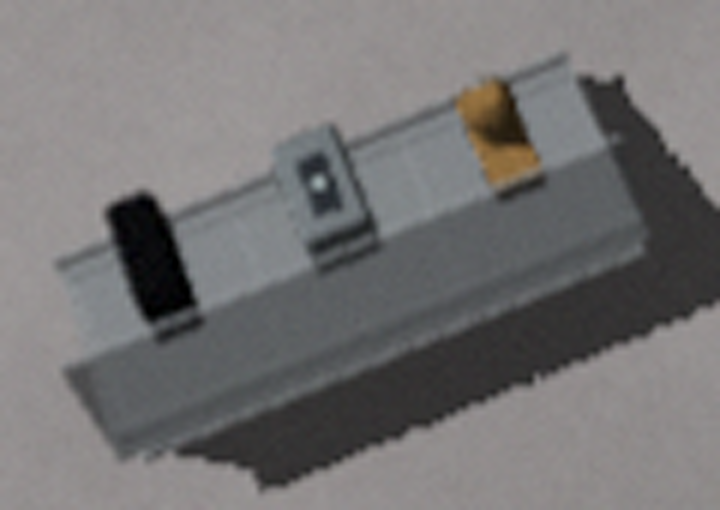

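View pics/c2.png

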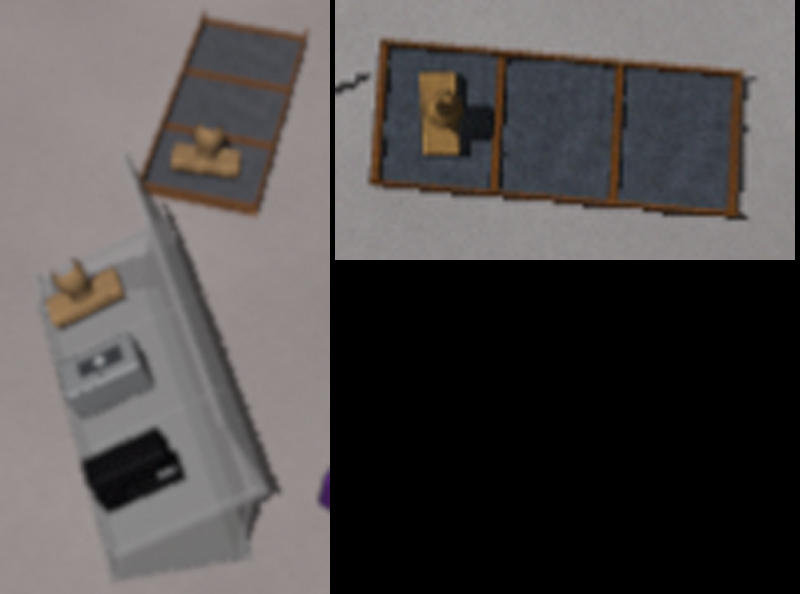

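```bash
cat > m.py <<'E'
from h import *
def T(p): return np.array([165+(p[0]+.5)/6-.5,170+(p[1]+.5)/6-.5])
def S(p): return np.array([235+(p[0]+.5)/3.3-.5,110+(p[1]+.5)/3.3-.5])
def V(p): return np.array([300+(p[0]-334.5)/4-.5,190+(p[1]+.5)/4-.5])
def tri(a,b):
    o1,d1=ray('top',[a]);o2,d2=ray('side',[b]);d1=d1[0];d2=d2[0]
    k=np.linalg.lstsq(np.c_[d1,-d2],o2-o1,rcond=None)[0]
    p,q=o1+k[0]*d1,o2+k[1]*d2; return (p+q)/2,np.linalg.norm(p-q)
E
python3 - <<'E'
from m import *
np.set_printoptions(precision=1,suppress=True)
for n,a,b in [('plateL',(65,370),(275,490)),('plateR',(610,148),(128,155)),('lipR',(565,58),(40,275)),('sharp top',(320,182),(103,360)),('stapler top',(150,258),(133,462)),('sh far-left',(272,147),(62,377)),('sh far-right',(328,122),(70,375)),('sh nearright',(370,212),(127,335))]:
    print(n,*tri(T(a),S(b)))
P=np.array([onz('top',[V(p)],18)[0] for p in [(382,40),(745,73),(740,215),(372,184)]])
print('tray',P,P.mean(0)); print(np.linalg.norm(P-np.roll(P,-1,0),axis=1), np.arctan2(*(P[0]-P[1]+P[3]-P[2])[[1,0]]))
print('lips z40',onz('top',[T((60,265)),T((565,58))],40))
print('stamp base',onz('top',[V(p) for p in [(420,72),(458,70),(462,155),(424,156)]],19))
E
```

```text
plateL [421.  241.8 113.7] 39.93252003699875
plateR [531.6  -8.  155. ] 0.9457624957270674
lipR [593.8  11.1  37.3] 0.26560014985689934
sharp top [528.3 126.6  78.1] 2.2230582556631835
stapler top [495.  207.   70.9] 1.836549777429704
sh far-left [549.5 148.9  78.7] 6.55009293673338
sh far-right [556.  124.7  55.6] 10.6511588904214
sh nearright [513.9 103.1  81.7] 0.8345765665533638
tray [[ 533.8 -141.7   18. ]
 [ 504.3 -407.    18. ]
 [ 401.1 -396.4   18. ]
 [ 429.  -130.7   18. ]] [ 467. -269.   18.]
[266.9 103.7 267.2 105.4] 1.4632378572499314
lips z40 [[497.  254.5  40. ]
 [593.2  11.1  40. ]]
stamp base [[ 509.6 -168.5   19. ]
 [ 510.5 -196.3   19. ]
 [ 448.5 -196.6   19. ]
 [ 448.4 -169.    19. ]]
```

```bash
cat > p.py <<'E'
from h import *
from scipy.spatial.transform import Rotation as Ro
np.set_printoptions(precision=4,suppress=True)
a=np.radians(26)
def frame(ry): # tool rotation from tool y and z
    y,z=ry; y=np.array(y)/np.linalg.norm(y); z=np.array(z)/np.linalg.norm(z); x=np.cross(y,z); return np.c_[x,y,z]
L=np.array([545.5,132.5,38]); RY=np.array([.3676,-.93,0]); RX=np.array([-.93,-.3676,0]); Z=np.array([0,0,1.])
s=RX*np.cos(a)+Z*np.sin(a); n=-RX*np.sin(a)+Z*np.cos(a)
RR=frame((-RY,-n)); ty=np.array([np.sin(.107),np.cos(.107),0]); RT=frame((ty,-Z))
TR=np.array([467,-269,0.])
def rack(y,sl,nn): return L+RY*y+s*sl+n*(nn-10)   # nn above floor
def tray(y,z): return TR+ty*y+Z*z
def plan(pos,R):
    st=sense(); C=Ro.from_euler('xyz',st['tcp_rot']).as_matrix()
    print('t',st['clock'],'at',st['eef_pos'],'F',st['contact_force'],'op',st['opening'],'q',st['qpos'])
    print('shift m (current tool)',C.T@(pos-st['eef_pos'])/1e3,' rotvec',Ro.from_matrix(C.T@R).as_rotvec(),' shift in target tool',R.T@(pos-st['eef_pos'])/1e3)
E
python3 -c "
from p import *
A=rack(0,33.5,156);print(A);plan(np.array([A[0],A[1],231]),RR)"
```

```text
[577.0201 144.9589 183.9094]
t 0.1 at [170.706  600.7886 230.6381] F [0.6783 0.7316 0.4581] op 0.9987044806357532 q [ 1.2916  0.3536  1.6341 -0.      1.1552 -0.0024]
shift m (current tool) [-0.5154 -0.3274  0.0001]  rotvec [ 0.147   0.437  -0.6421]  shift in target tool [-0.1889 -0.5733 -0.0925]
```

Emit:
{"name": "play_rows", "arguments": {
  "moves": [
    [[-0.0344,-0.0218,0],[0,0,0],59],
    [[-0.0344,-0.0218,0],[0,0,0],59],
    [[-0.0344,-0.0218,0],[0,0,0],59],
    [[-0.0344,-0.0218,0],[0,0,0],59],
    [[-0.0344,-0.0218,0],[0,0,0],59],
    [[-0.0344,-0.0218,0],[0,0,0],59],
    [[-0.0344,-0.0218,0],[0,0,0],59],
    [[-0.0344,-0.0218,0],[0,0,0],59],
    [[-0.0344,-0.0218,0],[0,0,0],59],
    [[-0.0344,-0.0218,0],[0,0,0],59],
    [[-0.0344,-0.0218,0],[0,0,0],59],
    [[-0.0344,-0.0218,0],[0,0,0],59],
    [[-0.0344,-0.0218,0],[0,0,0],59],
    [[-0.0344,-0.0218,0],[0,0,0],59],
    [[-0.0344,-0.0218,0],[0,0,0],59]
  ]
}}

```text
clock: 1.6
eef_pos: [578.5, 144.1, 231.0]
tcp_rot: [-3.141, -0.001, 2.865]
contact_force: [0.6, 0.9, -0.2]
opening: 0.588
```

Emit:
{"name": "play_rows", "arguments": {
  "moves": [
    [[0,0,0],[0.021,0.0624,-0.0917],59],
    [[0,0,0],[0.021,0.0624,-0.0917],59],
    [[0,0,0],[0.021,0.0624,-0.0917],59],
    [[0,0,0],[0.021,0.0624,-0.0917],59],
    [[0,0,0],[0.021,0.0624,-0.0917],59],
    [[0,0,0],[0.021,0.0624,-0.0917],59],
    [[0,0,0],[0.021,0.0624,-0.0917],59],
    [[0,0,0],[0,0,0],59],
    [[0,0,0],[0,0,0],59]
  ]
}}

```text
clock: 2.5
eef_pos: [577.7, 145.8, 230.5]
tcp_rot: [3.141, -0.453, -2.767]
contact_force: [-0.5, 0.1, -0.4]
opening: 0.59
```

```bash
python3 -c "
from p import *
plan(rack(0,33.5,60),RR)"
```

```text
t 2.5 at [577.693  145.8116 230.4931] F [-0.5138  0.085  -0.3709] op 0.5896751412034426 q [ 0.2706  0.5678  1.3752 -0.0451  1.649  -1.6676]
shift m (current tool) [-0.0194 -0.0007  0.1383]  rotvec [ 0.0012  0.0013 -0.002 ]  shift in target tool [-0.0196 -0.0005  0.1383]
```

Emit:
{"name": "play_rows", "arguments": {
  "moves": [
    [[-0.0098,-0.0002,0.03],[0,0,0],59],
    [[-0.0098,-0.0003,0.03],[0,0,0],59],
    [[0,0,0.03],[0,0,0],59],
    [[0,0,0.03],[0,0,0],59],
    [[0,0,0.018],[0,0,0],59],
    [[0,0,0],[0,0,0],59]
  ]
}}

```text
clock: 3.1
eef_pos: [535.8, 128.7, 97.3]
tcp_rot: [3.141, -0.456, -2.767]
contact_force: [0.4, -0.2, 0.6]
opening: 0.592
```

```bash
python3 - <<'E'
from p import *
f=save('side','pics/side1.png')
im=cv2.imread('pics/side1.png')
cv2.imwrite('pics/c3.png',cv2.resize(im[140:300,220:350],None,fx=3.7,fy=3.7,interpolation=cv2.INTER_CUBIC))
plan(rack(0,33.5,6),RR)
E
```

```text
t 3.15 at [537.3924 129.1749  98.7179] F [ 0.0537 -0.1822  0.845 ] op 0.5880282157916332 q [ 0.263   0.642   1.569  -0.049   1.3817 -1.6619]
shift m (current tool) [-0.001   0.      0.0547]  rotvec [ 0.0014  0.0006 -0.0017]  shift in target tool [-0.001   0.0001  0.0547]
```

View pics/c3.png

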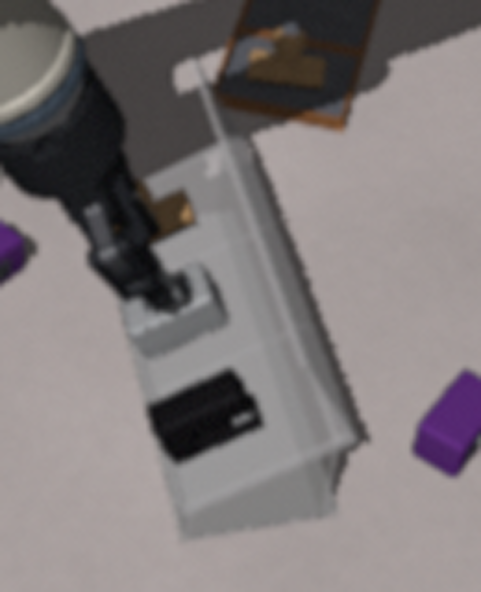

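The gripper stands square over the sharpener (tip at ~(165,290) in the crop), and the stapler and stamp are unmoved. Going down.

Emit:
{"name": "play_rows", "arguments": {
  "moves": [
    [[-0.0005,0,0.014],[0,0,0],59],
    [[-0.0005,0,0.014],[0,0,0],59],
    [[0,0,0.014],[0,0,0],59],
    [[0,0,0.01],[0,0,0],59],
    [[0,0,0],[0,0,0],59]
  ],
  "squeeze": 35
}}

```text
clock: 3.65
eef_pos: [516.2, 121.1, 50.0]
tcp_rot: [3.14, -0.456, -2.765]
contact_force: [-0.3, -0.1, -0.1]
opening: 0.588
```

Emit:
{"name": "play_rows", "arguments": {
  "moves": [
    [[0,0,0],[0,0,0],30],
    [[0,0,0],[0,0,0],20],
    [[0,0,0],[0,0,0],20],
    [[0,0,0],[0,0,0],20],
    [[0,0,0],[0,0,0],20]
  ],
  "squeeze": 35
}}

```text
clock: 4.15
eef_pos: [518.1, 121.7, 51.6]
tcp_rot: [3.141, -0.452, -2.765]
contact_force: [-0.1, -0.4, -0.7]
opening: 0.392
```

Emit:
{"name": "play_rows", "arguments": {
  "moves": [
    [[0,0,-0.01],[0,0,0],20],
    [[0,0,-0.02],[0,0,0],20],
    [[0,0,-0.03],[0,0,0],20],
    [[0,0,-0.03],[0,0,0],20],
    [[0,0,-0.03],[0,0,0],20],
    [[0,0,-0.03],[0,0,0],20],
    [[0,0,-0.02],[0,0,0],20],
    [[0,0,0],[0,0,0],20]
  ]
}}

```text
clock: 4.95
eef_pos: [589.4, 149.6, 207.4]
tcp_rot: [3.141, -0.447, -2.765]
contact_force: [0.6, 0.3, -1.9]
opening: 0.389
```

```bash
python3 - <<'E'
from p import *
plan(tray(0,200),RT)
E
```

```text
t 4.95 at [589.3777 149.5659 207.3855] F [ 0.5975  0.2877 -1.8721] op 0.38927372624951306 q [ 0.2715  0.6031  1.3656 -0.0452  1.6178 -1.6677]
shift m (current tool) [ 0.2382 -0.3443  0.1223]  rotvec [-0.1078 -0.4383  0.4753]  shift in target tool [ 0.077  -0.4292  0.0074]
```

Emit:
{"name": "play_rows", "arguments": {
  "moves": [
    [[0.01985,-0.0287,0.0102],[0,0,0],20],
    [[0.01985,-0.0287,0.0102],[0,0,0],20],
    [[0.01985,-0.0287,0.0102],[0,0,0],20],
    [[0.01985,-0.0287,0.0102],[0,0,0],20],
    [[0.01985,-0.0287,0.0102],[0,0,0],20],
    [[0.01985,-0.0287,0.0102],[0,0,0],20],
    [[0.01985,-0.0287,0.0102],[0,0,0],20],
    [[0.01985,-0.0287,0.0102],[0,0,0],20],
    [[0.01985,-0.0287,0.0102],[0,0,0],20],
    [[0.01985,-0.0287,0.0102],[0,0,0],20],
    [[0.01985,-0.0287,0.0102],[0,0,0],20],
    [[0.01985,-0.0287,0.0102],[0,0,0],20]
  ]
}}

```text
clock: 6.15
eef_pos: [463.0, -270.9, 197.3]
tcp_rot: [3.139, -0.454, -2.764]
contact_force: [0.7, -0.5, -1.7]
opening: 0.395
```

Emit:
{"name": "play_rows", "arguments": {
  "moves": [
    [[0,0,0],[-0.018,-0.073,0.0792],20],
    [[0,0,0],[-0.018,-0.073,0.0792],20],
    [[0,0,0],[-0.018,-0.073,0.0792],20],
    [[0,0,0],[-0.018,-0.073,0.0792],20],
    [[0,0,0],[-0.018,-0.073,0.0792],20],
    [[0,0,0],[-0.018,-0.073,0.0792],20],
    [[0,0,0],[0,0,0],20],
    [[0,0,0],[0,0,0],20]
  ]
}}

```text
clock: 6.95
eef_pos: [463.7, -269.8, 197.8]
tcp_rot: [-3.139, -0.008, 3.036]
contact_force: [0.7, 0.2, -1.8]
opening: 0.392
```

```bash
python3 - <<'E'
from p import *
plan(tray(0,14),RT)
f=save('side','pics/side2.png')
im=cv2.imread('pics/side2.png')
cv2.imwrite('pics/c4.png',cv2.resize(im[40:260,200:400],None,fx=2.7,fy=2.7,interpolation=cv2.INTER_CUBIC))
E
```

```text
t 6.95 at [ 463.6647 -269.7865  197.8101] F [ 0.6837  0.2407 -1.8084] op 0.3915203307892355 q [-0.5264  0.2561  1.8516 -0.0061  1.0406 -1.9884]
shift m (current tool) [-0.0047  0.0015  0.1838]  rotvec [-0.0021 -0.0082  0.0013]  shift in target tool [-0.0032  0.0011  0.1838]
```

View pics/c4.png

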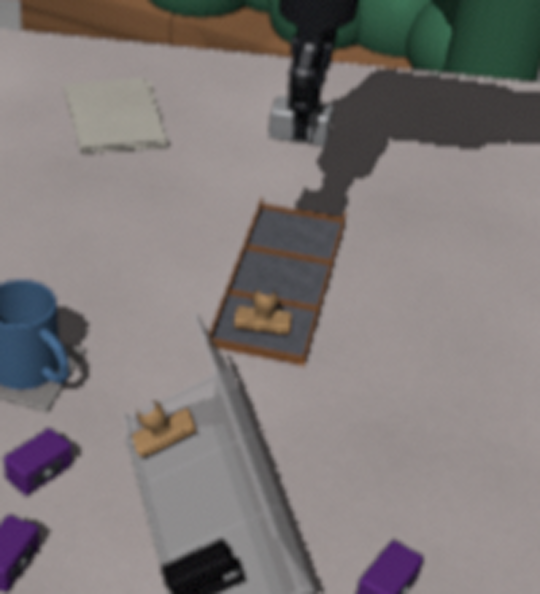

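The sharpener is held level (at ~(298,122)), above the tray. Stamp and stapler are unmoved. Lowering.

Emit:
{"name": "play_rows", "arguments": {
  "moves": [
    [[-0.0035,0.0015,0.03],[-0.002,-0.008,0.001],20],
    [[0,0,0.035],[0,0,0],20],
    [[0,0,0.035],[0,0,0],20],
    [[0,0,0.035],[0,0,0],20],
    [[0,0,0.02],[0,0,0],20],
    [[0,0,0.01],[0,0,0],20],
    [[0,0,0.005],[0,0,0],20],
    [[0,0,0.004],[0,0,0],20],
    [[0,0,0],[0,0,0],20]
  ]
}}

```text
clock: 7.9
eef_pos: [468.9, -269.0, 24.5]
tcp_rot: [-3.141, 0.003, 3.034]
contact_force: [-0.1, 0.9, -1.1]
opening: 0.393
```

Emit:
{"name": "play_rows", "arguments": {
  "moves": [
    [[0,0,0.002],[0,0,0],20],
    [[0,0,0.001],[0,0,0],20],
    [[0,0,0],[0,0,0],20]
  ]
}}

```text
clock: 8.2
eef_pos: [468.5, -269.0, 21.5]
tcp_rot: [-3.141, 0.003, 3.033]
contact_force: [-0.4, -0.8, -1.7]
opening: 0.395
```

Emit:
{"name": "play_rows", "arguments": {
  "moves": [
    [[0,0,0.003],[0,0,0],20],
    [[0,0,0.002],[0,0,0],20],
    [[0,0,0],[0,0,0],20]
  ]
}}

```text
clock: 8.5
eef_pos: [468.2, -268.7, 15.8]
tcp_rot: [3.141, 0.002, 3.033]
contact_force: [-0.1, 1.1, -1.0]
opening: 0.393
```

Emit:
{"name": "play_rows", "arguments": {
  "moves": [
    [[0,0,0.0015],[0,0,0],20],
    [[0,0,0],[0,0,0],20]
  ]
}}

```text
clock: 8.7
eef_pos: [468.3, -268.8, 14.4]
tcp_rot: [3.141, 0.002, 3.034]
contact_force: [-0.2, 0.9, -0.7]
opening: 0.393
```

Emit:
{"name": "play_rows", "arguments": {
  "moves": [
    [[0,0,0.0015],[0,0,0],20],
    [[0,0,0],[0,0,0],20]
  ]
}}

```text
clock: 8.9
eef_pos: [468.4, -268.8, 13.0]
tcp_rot: [3.142, 0.002, 3.034]
contact_force: [0.6, -0.5, -1.2]
opening: 0.389
```

Emit:
{"name": "play_rows", "arguments": {
  "moves": [
    [[0,0,0.001],[0,0,0],20],
    [[0,0,0],[0,0,0],20]
  ]
}}

```text
clock: 9.1
eef_pos: [468.5, -268.9, 12.1]
tcp_rot: [-3.142, 0.002, 3.034]
contact_force: [-0.6, -1.2, -1.1]
opening: 0.392
```

Emit:
{"name": "play_rows", "arguments": {
  "moves": [
    [[0,0,0.001],[0,0,0],20],
    [[0,0,0],[0,0,0],20]
  ]
}}

```text
clock: 9.3
eef_pos: [468.5, -268.9, 12.0]
tcp_rot: [-3.142, 0.002, 3.034]
contact_force: [-3.7, 1.8, 12.5]
opening: 0.39
```

Emit:
{"name": "play_rows", "arguments": {
  "moves": [
    [[0,0,0],[0,0,0],50],
    [[0,0,0],[0,0,0],56],
    [[0,0,0],[0,0,0],56],
    [[0,0,-0.01],[0,0,0],56],
    [[0,0,-0.03],[0,0,0],56],
    [[0,0,-0.04],[0,0,0],56],
    [[0,0,-0.04],[0,0,0],56],
    [[0,0,-0.04],[0,0,0],56],
    [[0,0,-0.04],[0,0,0],56],
    [[0,0,-0.02],[0,0,0],56],
    [[0,0,0],[0,0,0],56]
  ]
}}

```text
clock: 10.4
eef_pos: [469.5, -269.7, 235.2]
tcp_rot: [-3.139, 0.008, 3.034]
contact_force: [-0.1, -0.1, -0.8]
opening: 0.554
```

```bash
python3 - <<'E'
from p import *
plan(rack(-87,33.5,166),RR)
f=save('side','pics/side3.png');g=save('top','pics/top3.png')
im=cv2.imread('pics/side3.png');tp=cv2.imread('pics/top3.png')
b=cv2.resize(im[110:290,235:335],None,fx=3.3,fy=3.3,interpolation=cv2.INTER_CUBIC)
c=cv2.resize(tp[190:255,300:415],None,fx=4,fy=4,interpolation=cv2.INTER_CUBIC)
d=cv2.resize(tp[180:255,165:240],None,fx=4.3,fy=4.3,interpolation=cv2.INTER_CUBIC)
o=np.zeros((594,800,3),np.uint8);o[:594,:330]=b[:594];o[:260,335:795]=c;o[265:265+d.shape[0],335:335+d.shape[1]]=d
cv2.imwrite('pics/c5.png',o)
# predicted stapler top corners
from m import *
Pt=[rack(-87+dy,33.5+ds,40) for ds,dy in((-30,-12),(-30,12),(30,12),(30,-12))]
print('side crop',(proj('side',Pt)-[235,110])*3.3,'top crop',(proj('top',Pt)-[165,180])*4.3+[335,265])
E
```

```text
t 10.4 at [ 469.5067 -269.7166  235.1944] F [-0.0727 -0.1403 -0.7965] op 0.5544614874801492 q [-0.5248  0.2148  1.8143  0.001   1.1039 -1.988 ]
shift m (current tool) [-0.0252  0.503   0.0412]  rotvec [ 0.1055  0.4522 -0.4773]  shift in target tool [-0.2494  0.4331 -0.0746]
side crop [[ 90.8554 484.5546]
 [ 83.1936 456.3206]
 [163.0398 419.7516]
 [172.1819 447.6425]] top crop [[409.4938 372.4079]
 [443.4738 358.4969]
 [468.1379 429.8911]
 [433.3082 444.2195]]
```

View pics/c5.png

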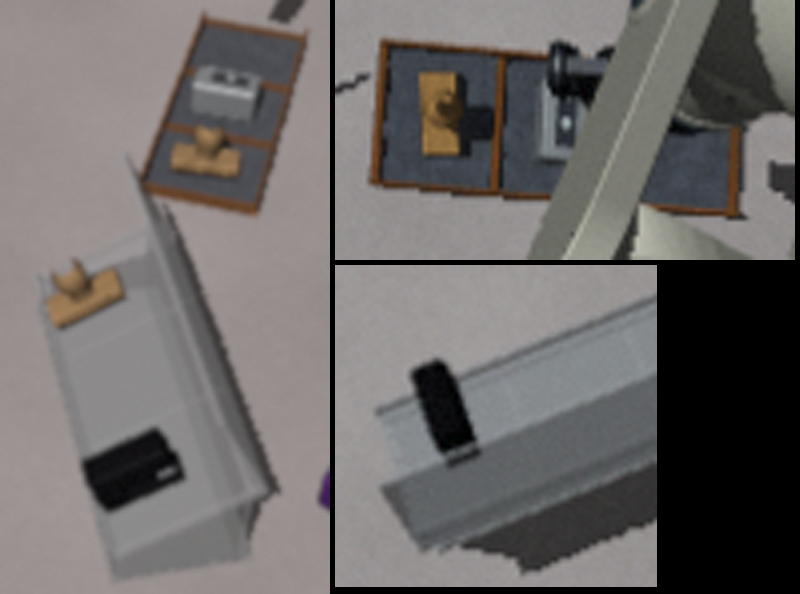

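The sharpener is flat in the middle compartment at ~(228,92). The stapler sits within ~2 mm of the prediction. Going for the stapler.

Emit:
{"name": "play_rows", "arguments": {
  "moves": [
    [[-0.0019,0.0387,0],[0,0,0],56],
    [[-0.0019,0.0387,0],[0,0,0],56],
    [[-0.0019,0.0387,0],[0,0,0],56],
    [[-0.0019,0.0387,0],[0,0,0],56],
    [[-0.0019,0.0387,0],[0,0,0],56],
    [[-0.0019,0.0387,0],[0,0,0],56],
    [[-0.0019,0.0387,0],[0,0,0],56],
    [[-0.0019,0.0387,0],[0,0,0],56],
    [[-0.0019,0.0387,0],[0,0,0],56],
    [[-0.0019,0.0387,0],[0,0,0],56],
    [[-0.0019,0.0387,0],[0,0,0],56],
    [[-0.0019,0.0387,0],[0,0,0],56],
    [[-0.0019,0.0387,0],[0,0,0],56]
  ]
}}

```text
clock: 11.8
eef_pos: [545.7, 229.9, 229.2]
tcp_rot: [-3.14, -0.001, 3.034]
contact_force: [0.6, 0.6, -0.6]
opening: 0.562
```

Emit:
{"name": "play_rows", "arguments": {
  "moves": [
    [[0,0,0],[0.0176,0.0754,-0.0795],56],
    [[0,0,0],[0.0176,0.0754,-0.0795],56],
    [[0,0,0],[0.0176,0.0754,-0.0795],56],
    [[0,0,0],[0.0176,0.0754,-0.0795],56],
    [[0,0,0],[0.0176,0.0754,-0.0795],56],
    [[0,0,0],[0.0176,0.0754,-0.0795],56],
    [[0,0,0],[0,0,0],56],
    [[0,0,0],[0,0,0],56]
  ]
}}

```text
clock: 12.6
eef_pos: [546.2, 228.6, 229.3]
tcp_rot: [3.137, -0.46, -2.765]
contact_force: [0.1, 0.1, -0.3]
opening: 0.567
```

```bash
python3 - <<'E'
from p import *
plan(rack(-87,33.5,9),RR)
E
```

```text
t 12.6 at [546.1895 228.5945 229.2681] F [ 0.0802  0.0727 -0.3272] op 0.5667457794643486 q [ 0.3881  0.5688  1.3788  0.0099  1.6536 -1.5596]
shift m (current tool) [-0.0191 -0.003   0.1886]  rotvec [ 0.0047 -0.0059  0.0001]  shift in target tool [-0.018  -0.0021  0.1887]
```

Emit:
{"name": "play_rows", "arguments": {
  "moves": [
    [[-0.009,-0.0015,0.02],[0.0047,-0.0059,0],56],
    [[-0.009,-0.0015,0.03],[0,0,0],56],
    [[0,0,0.03],[0,0,0],56],
    [[0,0,0.03],[0,0,0],56],
    [[0,0,0.025],[0,0,0],56],
    [[0,0,0.015],[0,0,0],56],
    [[0,0,0.015],[0,0,0],56],
    [[0,0,0.012],[0,0,0],56],
    [[0,0,0],[0,0,0],56],
    [[0,0,0],[0,0,0],56]
  ]
}}

```text
clock: 13.6
eef_pos: [491.3, 203.7, 64.5]
tcp_rot: [3.141, -0.451, -2.763]
contact_force: [0.5, 0.3, -0.5]
opening: 0.558
```

```bash
python3 - <<'E'
from p import *
plan(rack(-86,33.5,9),RR)
E
```

```text
t 13.6 at [491.3174 203.6953  64.4549] F [ 0.527   0.2899 -0.4727] op 0.5583142096828875 q [ 0.3872  0.66    1.6309  0.0048  1.3019 -1.5641]
shift m (current tool) [ 0.0002 -0.0001  0.0142]  rotvec [-0.0001  0.0025  0.0018]  shift in target tool [ 0.0001 -0.0001  0.0142]
```

Emit:
{"name": "play_rows", "arguments": {
  "moves": [
    [[0,0,0.007],[0,0,0],56],
    [[0,0,0.006],[0,0,0],56],
    [[0,0,0],[0,0,0],56],
    [[0,0,0],[0,0,0],30],
    [[0,0,0],[0,0,0],15],
    [[0,0,0],[0,0,0],15],
    [[0,0,0],[0,0,0],15],
    [[0,0,0],[0,0,0],15],
    [[0,0,0],[0,0,0],15]
  ],
  "squeeze": 35
}}

```text
clock: 14.5
eef_pos: [485.7, 201.5, 52.6]
tcp_rot: [3.141, -0.452, -2.763]
contact_force: [0.5, 0.4, 1.8]
opening: 0.278
```

Emit:
{"name": "play_rows", "arguments": {
  "moves": [
    [[0,0,-0.01],[0,0,0],15],
    [[0,0,-0.02],[0,0,0],15],
    [[0,0,-0.03],[0,0,0],15],
    [[0,0,-0.03],[0,0,0],15],
    [[0,0,-0.03],[0,0,0],15],
    [[0,0,-0.03],[0,0,0],15],
    [[0,0,-0.02],[0,0,0],15],
    [[0,0,0],[0,0,0],15]
  ]
}}

```text
clock: 15.3
eef_pos: [556.8, 229.5, 208.1]
tcp_rot: [3.141, -0.447, -2.763]
contact_force: [-0.6, 0.2, -1.8]
opening: 0.277
```

```bash
python3 - <<'E'
from p import *
plan(tray(-87,235),RT)
E
```

```text
t 15.3 at [556.7533 229.5407 208.0662] F [-0.5911  0.1857 -1.7991] op 0.2766818103271109 q [ 0.3862  0.5949  1.3783  0.0041  1.6152 -1.5637]
shift m (current tool) [ 0.2896 -0.5071  0.1085]  rotvec [-0.1077 -0.4381  0.4772]  shift in target tool [ 0.036  -0.5923 -0.0269]
```

Emit:
{"name": "play_rows", "arguments": {
  "moves": [
    [[0.0193,-0.0338,0.0072],[0,0,0],15],
    [[0.0193,-0.0338,0.0072],[0,0,0],15],
    [[0.0193,-0.0338,0.0072],[0,0,0],15],
    [[0.0193,-0.0338,0.0072],[0,0,0],15],
    [[0.0193,-0.0338,0.0072],[0,0,0],15],
    [[0.0193,-0.0338,0.0072],[0,0,0],15],
    [[0.0193,-0.0338,0.0072],[0,0,0],15],
    [[0.0193,-0.0338,0.0072],[0,0,0],15],
    [[0.0193,-0.0338,0.0072],[0,0,0],15],
    [[0.0193,-0.0338,0.0072],[0,0,0],15],
    [[0.0193,-0.0338,0.0072],[0,0,0],15],
    [[0.0193,-0.0338,0.0072],[0,0,0],15],
    [[0.0193,-0.0338,0.0072],[0,0,0],15],
    [[0.0193,-0.0338,0.0072],[0,0,0],15],
    [[0.0193,-0.0338,0.0072],[0,0,0],15]
  ]
}}

```text
clock: 16.8
eef_pos: [454.6, -357.1, 233.2]
tcp_rot: [3.139, -0.453, -2.762]
contact_force: [1.0, -0.5, -1.6]
opening: 0.274
```

Emit:
{"name": "play_rows", "arguments": {
  "moves": [
    [[0,0,0],[-0.018,-0.073,0.0795],15],
    [[0,0,0],[-0.018,-0.073,0.0795],15],
    [[0,0,0],[-0.018,-0.073,0.0795],15],
    [[0,0,0],[-0.018,-0.073,0.0795],15],
    [[0,0,0],[-0.018,-0.073,0.0795],15],
    [[0,0,0],[-0.018,-0.073,0.0795],15],
    [[0,0,0],[0,0,0],15],
    [[0,0,0],[0,0,0],15]
  ]
}}

```text
clock: 17.6
eef_pos: [455.0, -355.8, 233.7]
tcp_rot: [-3.14, -0.008, 3.036]
contact_force: [0.5, -0.3, -1.0]
opening: 0.274
```

```bash
python3 - <<'E'
from p import *
plan(tray(-87,14),RT)
f=save('side','pics/side4.png')
im=cv2.imread('pics/side4.png')
cv2.imwrite('pics/c6.png',cv2.resize(im[20:220,230:400],None,fx=2.9,fy=2.9,interpolation=cv2.INTER_CUBIC))
E
```

```text
t 17.6 at [ 455.0271 -355.8251  233.723 ] F [ 0.499 -0.275 -1.028] op 0.27370649758045834 q [-0.6628  0.2804  1.7305 -0.0063  1.1361 -2.1255]
shift m (current tool) [-0.0043  0.001   0.2197]  rotvec [-0.002  -0.0076  0.0016]  shift in target tool [-0.0026  0.0006  0.2197]
```

View pics/c6.png

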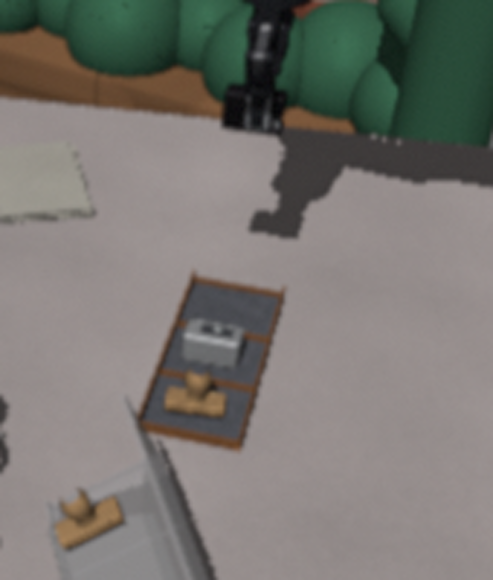

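The stapler is held level at ~(252,110), above the tray's empty far compartment. Lowering.

Emit:
{"name": "play_rows", "arguments": {
  "moves": [
    [[-0.003,0.001,0.03],[-0.002,-0.0076,0.0016],15],
    [[0,0,0.035],[0,0,0],15],
    [[0,0,0.035],[0,0,0],15],
    [[0,0,0.035],[0,0,0],15],
    [[0,0,0.03],[0,0,0],15],
    [[0,0,0.02],[0,0,0],15],
    [[0,0,0.012],[0,0,0],15],
    [[0,0,0.005],[0,0,0],15],
    [[0,0,0.003],[0,0,0],15],
    [[0,0,0],[0,0,0],15],
    [[0,0,0],[0,0,0],15]
  ]
}}

```text
clock: 18.75
eef_pos: [460.0, -355.9, 30.2]
tcp_rot: [-3.141, 0.004, 3.033]
contact_force: [-0.2, -0.5, -1.8]
opening: 0.278
```

Emit:
{"name": "play_rows", "arguments": {
  "moves": [
    [[0,0,0.003],[0,0,0],15],
    [[0,0,0.002],[0,0,0],15],
    [[0,0,0],[0,0,0],15]
  ]
}}

```text
clock: 19.05
eef_pos: [459.3, -355.5, 24.2]
tcp_rot: [-3.141, 0.003, 3.033]
contact_force: [0.7, -0.9, -0.7]
opening: 0.277
```

Emit:
{"name": "play_rows", "arguments": {
  "moves": [
    [[0,0,0.0015],[0,0,0],15],
    [[0,0,0],[0,0,0],15]
  ]
}}

```text
clock: 19.25
eef_pos: [459.3, -355.5, 22.6]
tcp_rot: [-3.142, 0.002, 3.033]
contact_force: [1.0, 0.6, -1.2]
opening: 0.273
```

Emit:
{"name": "play_rows", "arguments": {
  "moves": [
    [[0,0,0.003],[0,0,0],15],
    [[0,0,0.0015],[0,0,0],15],
    [[0,0,0],[0,0,0],15]
  ]
}}

```text
clock: 19.55
eef_pos: [459.2, -355.4, 17.9]
tcp_rot: [3.141, 0.002, 3.033]
contact_force: [0.2, 1.3, -0.1]
opening: 0.274
```

Emit:
{"name": "play_rows", "arguments": {
  "moves": [
    [[0,0,0.0012],[0,0,0],15],
    [[0,0,0],[0,0,0],15]
  ]
}}

```text
clock: 19.75
eef_pos: [459.4, -355.5, 16.9]
tcp_rot: [-3.142, 0.002, 3.033]
contact_force: [1.0, -0.5, -1.4]
opening: 0.277
```

Emit:
{"name": "play_rows", "arguments": {
  "moves": [
    [[0,0,0.001],[0,0,0],15],
    [[0,0,0],[0,0,0],15]
  ]
}}

```text
clock: 19.95
eef_pos: [459.4, -355.5, 16.0]
tcp_rot: [-3.141, 0.003, 3.033]
contact_force: [1.0, 0.1, -1.1]
opening: 0.279
```

Emit:
{"name": "play_rows", "arguments": {
  "moves": [
    [[0,0,0.001],[0,0,0],15],
    [[0,0,0],[0,0,0],15]
  ]
}}

```text
clock: 20.15
eef_pos: [459.4, -355.5, 15.0]
tcp_rot: [-3.141, 0.003, 3.033]
contact_force: [0.0, -0.3, -0.9]
opening: 0.276
```

Emit:
{"name": "play_rows", "arguments": {
  "moves": [
    [[0,0,0.001],[0,0,0],15],
    [[0,0,0],[0,0,0],15]
  ]
}}

```text
clock: 20.35
eef_pos: [459.4, -355.4, 13.9]
tcp_rot: [-3.142, 0.002, 3.033]
contact_force: [-0.4, -0.5, -1.3]
opening: 0.282
```

Emit:
{"name": "play_rows", "arguments": {
  "moves": [
    [[0,0,0.001],[0,0,0],15],
    [[0,0,0],[0,0,0],15]
  ]
}}

```text
clock: 20.55
eef_pos: [459.4, -355.5, 12.9]
tcp_rot: [-3.142, 0.003, 3.033]
contact_force: [-0.1, -0.1, -1.4]
opening: 0.274
```

Emit:
{"name": "play_rows", "arguments": {
  "moves": [
    [[0,0,0.001],[0,0,0],15],
    [[0,0,0],[0,0,0],15]
  ]
}}

```text
clock: 20.75
eef_pos: [459.5, -355.5, 12.6]
tcp_rot: [-3.141, 0.003, 3.033]
contact_force: [-0.7, 1.7, 7.2]
opening: 0.271
```

Contact. Releasing, backing up, then clearing sideways for a view from above.

Emit:
{"name": "play_rows", "arguments": {
  "moves": [
    [[0,0,0],[0,0,0],35],
    [[0,0,0],[0,0,0],50],
    [[0,0,0],[0,0,0],50],
    [[0,0,-0.01],[0,0,0],50],
    [[0,0,-0.03],[0,0,0],50],
    [[0,0,-0.04],[0,0,0],50],
    [[0,0,-0.04],[0,0,0],50],
    [[0,0,-0.04],[0,0,0],50],
    [[0,0,-0.04],[0,0,0],50],
    [[0,0,-0.03],[0,0,0],50],
    [[0.03,-0.04,0],[0,0,0],50],
    [[0.03,-0.04,0],[0,0,0],50],
    [[0.03,-0.04,0],[0,0,0],50],
    [[0.03,-0.04,0],[0,0,0],50],
    [[0.02,-0.03,0],[0,0,0],50],
    [[0,0,0],[0,0,0],50]
  ]
}}

```text
clock: 22.35
eef_pos: [296.1, -532.1, 242.4]
tcp_rot: [-3.14, 0.002, 3.029]
contact_force: [0.9, -0.2, -0.2]
opening: 0.498
```

```bash
python3 - <<'E'
from h import *
save('side','pics/side5.png');save('top','pics/top5.png')
im=cv2.imread('pics/side5.png');tp=cv2.imread('pics/top5.png')
b=cv2.resize(im[100:384,160:340],None,fx=2,fy=2,interpolation=cv2.INTER_CUBIC)
c=cv2.resize(tp[190:255,300:415],None,fx=3.7,fy=3.7,interpolation=cv2.INTER_CUBIC)
d=cv2.resize(tp[100:255,100:310],None,fx=2,fy=2,interpolation=cv2.INTER_CUBIC)
o=np.zeros((600,800,3),np.uint8);o[:b.shape[0],:360]=b;o[:c.shape[0],365:365+c.shape[1]]=c;o[265:265+d.shape[0],365:365+d.shape[1]]=d
cv2.imwrite('pics/c7.png',o);print(sense()['eef_pos'],sense()['clock'])
E
```

```text
[ 298.52689227 -529.2929189   242.06643943] 22.45
```

View pics/c7.png

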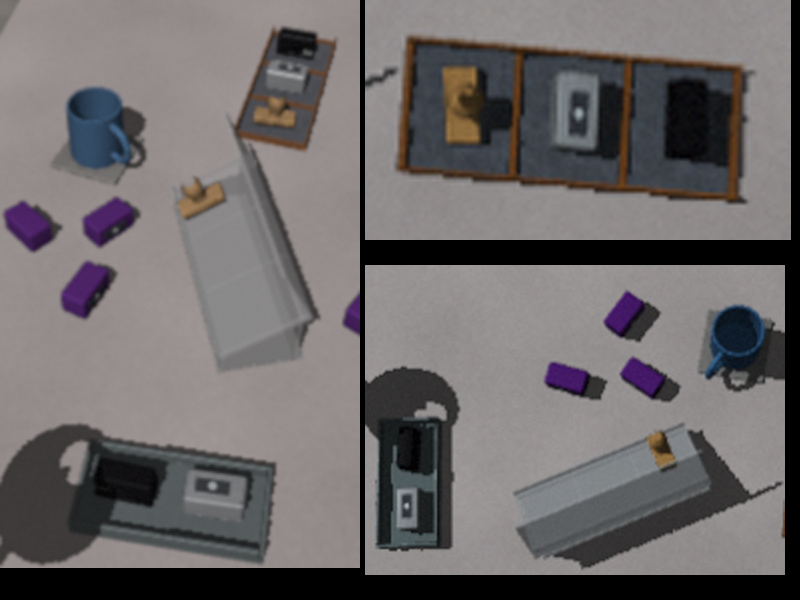

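The tray now holds stamp (463,105), sharpener (577,110) and stapler (687,118), each flat in its own compartment. The duplicate stamp is still on the rack, and the grey tray and mug are untouched. Handing in.

```bash
python3 -c "
from rig import *
print(sign_off())"
```

```text
the job is handed in; nothing more can be done
None
```

The kit tray is complete and handed in after about 22.5 s of robot time. The stamp was already in it, so I took the sharpener and the stapler from the rack. The sharpener went into the middle compartment and the stapler into the far empty one.

In the last pictures from both cameras, all three lie flat in their own compartments. The duplicate stamp is still on the rack, and the colleague's tray and the mug look untouched. The highest force I read was about 13 N, when setting the sharpener down. The stapler touched down about 2 mm lower than I expected, which is within the calibration error. No check failed.

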